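# Parts trays for two wooden toys

### The job

Make up the parts trays for the two toys. Into the bullock cart's tray (the one with the flat cart body with ladder rails and two long shafts) put both large spoked wheels, one lying flat in each square bay, and the yoke, standing on its feet in the long bay beside the cart body; into the wheelbarrow's tray put the small solid wheel, lying flat, and the water pot, upright, one in each square bay. Wheels lie hub up; leave the paint jar and the phone where they are.

Things in the scene. Friction and masses are not known exactly. Their poses are not given: they have to be found in the camera images.
- wheel_a_c (a point): One of two identical large spoked toy wheels, red-brown lacquered wood, lying flat, hub up. Diameter 64 mm, rim 10 mm thick; round hub 22 mm across, from 10 to 32 mm above the underside: grip it there from above. 50 g. Point: on the axis, 16 mm above the underside; z up.
- wheel_b_c (a point): The other of the two identical large spoked toy wheels, lying flat, hub up. Diameter 64 mm, rim 10 mm thick; round hub 22 mm across, from 10 to 32 mm above the underside: grip it there from above. 50 g. Point: on the axis, 16 mm above the underside; z up.
- small_wheel_c (a point): Small solid (unspoked) toy wheel, same red-brown wood, lying flat, hub up. Disc 44 mm across, 12 mm thick; round hub 20 mm across, from 12 to 32 mm above the underside: grip it there. 35 g. Point: on the axis, 16 mm above the underside; z up.
- pot_c (a point): Turned solid wooden toy water pot, same red-brown wood, upright: 54 mm high, flat foot 34 mm across, belly 46 mm across and straight-sided from 17 to 34 mm above the underside, neck 25 mm across at 45 mm, flared rim. 60 g. Point: on the axis, 27 mm above the underside; z up.
- yoke_c (a point): Toy ox yoke, same wood, on its three feet: beam 116 mm long (its y), 20 wide (x), its top 16 mm above the underside, two hollows below; in the middle a block 20 x 20 mm rises to 36 mm: grip it there by either pair of sides; knobs 12 mm across, up to 22 mm, on the beam ends. 50 g. Point: in the middle, 18 mm above the underside; y along the beam, z up.
- cart_tray: Bullock cart's tray. Fixed, 236 (x) x 190 (y) mm, blue wood: floor 6 thick, walls 6, rising 14 above it. Origin: centre of underside, z up. Two square bays, 84 (x) x 86 (y) inside, centred at x -70, y +46 and y -46. Long bay, 44 x 178 (along y) inside, centred on the origin. Beyond lies the cart body, part of the tray: ladder-railed bed, two shafts along y (x 44 to 108, top 32 above underside).
- barrow_tray: Wheelbarrow's tray. Fixed, 236 (x) x 190 (y) mm, blue wood: floor 6 thick, walls 6, rising 14 above it. Origin: centre of underside, z up. Two square bays, 84 (x) x 86 (y) inside, centred at x -70, y +46 and y -46. No long bay: in the wide bay beyond lies the barrow body, part of the tray: a flared hopper between two splayed poles along y (x 16 to 100, top 40 above the underside).
- paint_jar: Closed jar of cream paint, white cap, 52 mm across, 65 mm high; loose; not part of the job. Origin: centre of its underside.
- phone: Black mobile phone lying flat, 74 (x) x 152 (y) x 8 mm; loose; not part of the job. Origin: centre of its underside.
There are look-alikes about, which are no part of the job. Leave any blue or green look-alike of the part that bears wheel_a_c alone.

How it is judged (in metres and radians):
At the end, for the whole second after the job is handed in: Each thing on the floor (4 mm) of its bay, upright or hub up (0.12 rad), let go, at rest. Cart tray: a large wheel in each square bay (centres within 14 mm in x, y), yoke in the long bay (16 mm across, 35 along). Barrow tray: small wheel and pot, one per square bay (24 mm) ((((x of wheel_a_c in the frame of cart_tray between -0.084 and -0.056 m and y of wheel_a_c in the frame of cart_tray between 0.032 and 0.06 m and z of wheel_a_c in the frame of cart_tray below 0.026 m and angle between wheel_a_c's own z axis and vertical below 0.12 rad) and (x of wheel_b_c in the frame of cart_tray between -0.084 and -0.056 m and y of wheel_b_c in the frame of cart_tray between -0.06 and -0.032 m and z of wheel_b_c in the frame of cart_tray below 0.026 m and angle between wheel_b_c's own z axis and vertical below 0.12 rad)) or ((x of wheel_a_c in the frame of cart_tray between -0.084 and -0.056 m and y of wheel_a_c in the frame of cart_tray between -0.06 and -0.032 m and z of wheel_a_c in the frame of cart_tray below 0.026 m and angle between wheel_a_c's own z axis and vertical below 0.12 rad) and (x of wheel_b_c in the frame of cart_tray between -0.084 and -0.056 m and y of wheel_b_c in the frame of cart_tray between 0.032 and 0.06 m and z of wheel_b_c in the frame of cart_tray below 0.026 m and angle between wheel_b_c's own z axis and vertical below 0.12 rad))) and x of yoke_c in the frame of cart_tray between -0.016 and 0.016 m and y of yoke_c in the frame of cart_tray between -0.035 and 0.035 m and z of yoke_c in the frame of cart_tray below 0.028 m and angle between yoke_c's own z axis and vertical below 0.12 rad and (((x of small_wheel_c in the frame of barrow_tray between -0.094 and -0.046 m and y of small_wheel_c in the frame of barrow_tray between 0.022 and 0.07 m and z of small_wheel_c in the frame of barrow_tray below 0.026 m and angle between small_wheel_c's own z axis and vertical below 0.12 rad) and (x of pot_c in the frame of barrow_tray between -0.094 and -0.046 m and y of pot_c in the frame of barrow_tray between -0.07 and -0.022 m and z of pot_c in the frame of barrow_tray below 0.037 m and angle between pot_c's own z axis and vertical below 0.12 rad)) or ((x of small_wheel_c in the frame of barrow_tray between -0.094 and -0.046 m and y of small_wheel_c in the frame of barrow_tray between -0.07 and -0.022 m and z of small_wheel_c in the frame of barrow_tray below 0.026 m and angle between small_wheel_c's own z axis and vertical below 0.12 rad) and (x of pot_c in the frame of barrow_tray between -0.094 and -0.046 m and y of pot_c in the frame of barrow_tray between 0.022 and 0.07 m and z of pot_c in the frame of barrow_tray below 0.037 m and angle between pot_c's own z axis and vertical below 0.12 rad))) and linear speed of each of wheel_a, wheel_b, small_wheel, pot, yoke below 0.02 m/s); the robot touches nothing.
It fails at once if the paint jar is shifted by more than 30 mm (distance of paint_jar from where it was at the start of the episode above 0.03 m).
It fails at once if the phone is shifted by more than 30 mm (distance of phone from where it was at the start of the episode above 0.03 m).
It also fails if it takes over 128 s, if anything falls off the work surface, if the arm or the gripper's body presses on something with over 40 N, if the wrist force passes 120 N, or if a joint passes its speed limit or range.

### The arm

A 6-joint arm with a two-finger parallel gripper is mounted at the origin on the work surface. World frame = base frame: x ahead of the robot, y to its left, z up, the work surface at z = 0. Lengths are in mm, angles in rad, forces in N, time in s.
With the tool pointing down it reaches from about 275 to 975 mm from the base axis. Payload 8.4 kg.
Tool frame: the origin (TCP) lies between the finger pads; the fingertips stand ahead of it and the grasp point (between the pads) is the TCP (tip_reach is the x of the fingertips in the tool frame, in mm); x points along the fingers, z is the direction in which the jaws open and shut, and the axes are right-handed (so a half turn about x gives the same grasp; the last joint's range is limited). The gripper opens to 92 mm and grips with 3 to 60 N. Pads are 20 mm wide; open, the fingers measure 128 mm over their backs; the gripper's body (75 mm by 189 mm) begins 69 mm behind the grasp point.
Start: joints at [1.25, 0.353, 1.633, -0, 1.155, -0.002], TCP at [195.891, 593.511, 233.583] pointing down, gripper open.
Joint ranges: [-2.63, 2.63], [-0.92, 2.1], [0.06, 2.66], [-1.3, 4.44], [0, 2.69], [-3.02, 3.02]. Speed limits (rad/s): [2.22, 2.22, 2.79, 3.14, 3.14, 3.14].

### API

Orientations are given as a unit quaternion [w, x, y, z].
In Python, from plant import * gives the robot as it stands.
- The arm moves only by the tool move_arm, never from a script. Its argument "plan" is a list of rows, each an object of numbers: "grip": the finger opening in mm, from 0 to 91.9; "dx", "dy", "dz": the shift along the tool's x, y, z in mm; "roll": the turn about the tool's x in degrees. A call has 1 to 8 rows; each row shifts and turns the pose as measured when the row begins, along the tool's axes as they then stand; what a row does not reach is not made up. A row lasts 1/10 s, in which the tool goes at most 50 mm and 8.59 degrees, less where a joint would pass 70% of its speed; a pose out of reach is approached as far as the arm can. A call is refused whole if a number of a shift passes 50 or a number of a turn 8.59, either way. A call with a gripper value outside its range is refused whole. The fingers move at their own pace and stop on an object; the grip force is fixed at half the most. Time passes only in rows, so rows that do not move let the fingers close. It gives the time, the measured TCP pose, the force and the opening at its end, in the units of the state.
- get_state(): the state, without advancing time (a new reading comes with each control period).
- capture(name): name is "scene" or "top"; returns (picture, depth): 480x640x3 uint8, red, green, blue; 480x640 float32, mm along the optical axis (not along the pixel's ray), 0 where there is no reading.
- calibration(name): a dict with "mtx" (3x3 intrinsics, pixels), "k1" (the pictures are not rectified: a ray, as slopes to the right and down, at radius r is drawn at 1 + k1 r^2 times it, then the intrinsics apply), "extrinsics" (4x4, takes a point from camera to world coordinates). Camera axes: x right, y up, looking along -z (the intrinsics and any distortion apply to the point x, -y, -z); pixel columns grow to the right and rows downward; lengths in mm; the calibration is good to about 2 mm. A picture is of the moment at which its call begins. calibration takes no time and is no camera call.
- job_done(): hands the job in, once; it reports no verdict.
The state is a dict: "clock": time; "q": joint angles; "joint_vel": joint speeds; "joint_torque": joint torques, N m; "position": TCP position; "tcp_rot": TCP orientation; "wrist_force": force on the tool from outside, world axes, zero at the start; "torque": the same for the moment, N m; "width": finger opening in mm.
Only numpy, scipy, OpenCV 4.12 (cv2) and the standard library are available. Lean on these libraries where they do the work, as an engineer would, in place of code of your own. Each camera call takes 0.05 s, during which the arm holds its last target.

## Working session

There is one attempt and no reset: what is moved stays moved. The work goes in short steps, Python scripts to look and compute and a tool call to move; the robot and the scene stay as the last step left them, time stands still between calls to the robot, and variables do not carry over. Pictures are saved under pics/ and viewed, and the job is handed in when it is done.

Besides the shell and the picture viewer there is one more tool, called in YAML: its name, and indented under it one key for each argument. move_arm: Moves the arm, as the interface text tells. Its arguments: {"type":"object","properties":{"plan":{"type":"array","items":{"type":"object","properties":{"grip":{"type":"number"},"dx":{"type":"number"},"dy":{"type":"number"},"dz":{"type":"number"},"roll":{"type":"number"}}}}},"required":["plan"]}

```bash
ls; mkdir -p pics; python3 - <<'E'
from plant import *
import cv2, pickle
s=get_state();print(s)
for n in("scene","top"):
    p,d=capture(n);cv2.imwrite(f"pics/{n}0.png",p[:,:,::-1]);pickle.dump((p,d,calibration(n)),open(f"{n}0.pkl","wb"));print(calibration(n))
E
```

```text
pics
{'clock': 0.0, 'q': array([ 1.24964000e+00,  3.53601934e-01,  1.63410135e+00, -1.98843912e-05,
        1.15521273e+00, -2.38386245e-03]), 'joint_vel': array([-0.00067859, -0.00150896, -0.00036044,  0.00079677, -0.00028825,
       -0.00012464]), 'joint_torque': array([ 1.32025300e-03, -5.93854201e+01, -3.34205782e+01,  7.00260163e-02,
        2.36239505e-02, -1.70466342e-04]), 'position': array([195.72834989, 593.08247651, 232.90657209]), 'tcp_rot': array([ 0.57264072, -0.41458698,  0.57339283,  0.41403008]), 'wrist_force': array([0.09503077, 0.96936798, 0.42506511]), 'torque': array([0.00662633, 0.00787233, 0.02523913]), 'width': 91.91807706853587}
{'mtx': array([[545.48801799,   0.        , 322.31531649],
       [  0.        , 545.48801799, 250.42918069],
       [  0.        ,   0.        ,   1.        ]]), 'k1': -0.15192986431285926, 'extrinsics': array([[-7.67513269e-01, -5.16904490e-01,  3.79121525e-01,
         9.39584834e+02],
       [ 6.40902268e-01, -6.30713485e-01,  4.37544035e-01,
         4.60771500e+02],
       [ 1.29485817e-02,  5.78800697e-01,  8.15366229e-01,
         8.77663209e+02],
       [ 0.00000000e+00,  0.00000000e+00,  0.00000000e+00,
         1.00000000e+00]])}
{'mtx': array([[587.10604816,   0.        , 321.26291434],
       [  0.        , 587.10604816, 235.86565267],
       [  0.        ,   0.        ,   1.        ]]), 'k1': -0.14336152489760012, 'extrinsics': array([[-1.42474777e-03,  9.82268952e-01, -1.87471801e-01,
         4.06778193e+02],
       [-9.99823397e-01,  2.11377534e-03,  1.86736994e-02,
         1.68593461e+01],
       [ 1.87388684e-02,  1.87465298e-01,  9.82092469e-01,
         9.93798638e+02],
       [ 0.00000000e+00,  0.00000000e+00,  0.00000000e+00,
         1.00000000e+00]])}
```

View pics/scene0.png

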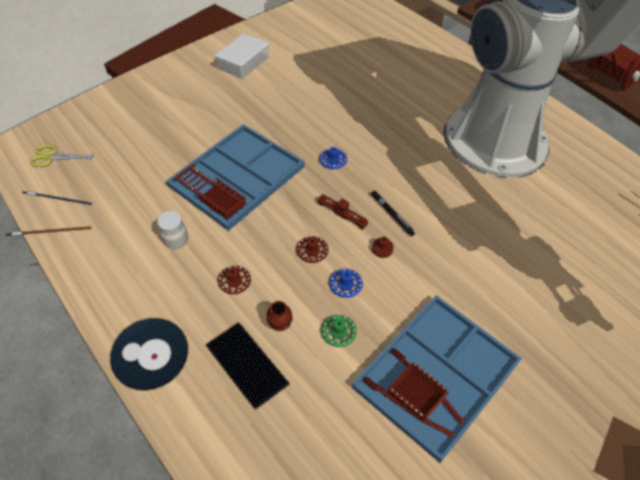

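View pics/top0.png

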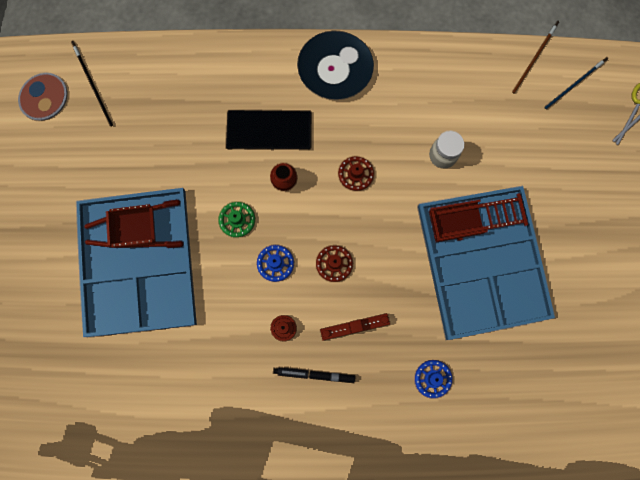

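```bash
cat > h.py <<'E'
import numpy as np, cv2, pickle
def load(n): return pickle.load(open(n+".pkl","rb"))
def ray(c,u,v):
    m=c["mtx"]; k=c["k1"]
    xd=(u-m[0,2])/m[0,0]; yd=(v-m[1,2])/m[1,1]
    x,y=xd,yd
    for _ in range(20):
        f=1+k*(x*x+y*y); x,y=xd/f,yd/f
    return np.array([x,-y,-1.])
def atz(c,u,v,z):
    E=c["extrinsics"]; d=E[:3,:3]@ray(c,u,v); o=E[:3,3]
    return o+d*(z-o[2])/d[2]
def proj(c,P):
    E=c["extrinsics"]; p=E[:3,:3].T@(np.asarray(P,float)-E[:3,3])
    x,y=p[0]/-p[2],-p[1]/-p[2]; f=1+c["k1"]*(x*x+y*y); m=c["mtx"]
    return m[0,0]*x*f+m[0,2], m[1,1]*y*f+m[1,2]
def grid(c,depth):
    return np.array(0)
E
python3 - <<'E'
from h import *
p,d,c=load("top0"); 
im=p[:,:,::-1].copy()
cv2.imwrite("pics/c1.png",cv2.resize(im[180:350,60:210],None,fx=4.,fy=3.5,interpolation=cv2.INTER_CUBIC)[:600])
cv2.imwrite("pics/c2.png",cv2.resize(im[180:350,410:560],None,fx=3.5,fy=3.5,interpolation=cv2.INTER_CUBIC))
cv2.imwrite("pics/c3.png",cv2.resize(im[150:350,210:410],None,fx=3,fy=3,interpolation=cv2.INTER_CUBIC))
E
```

```text
(no output)
```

View pics/c1.png

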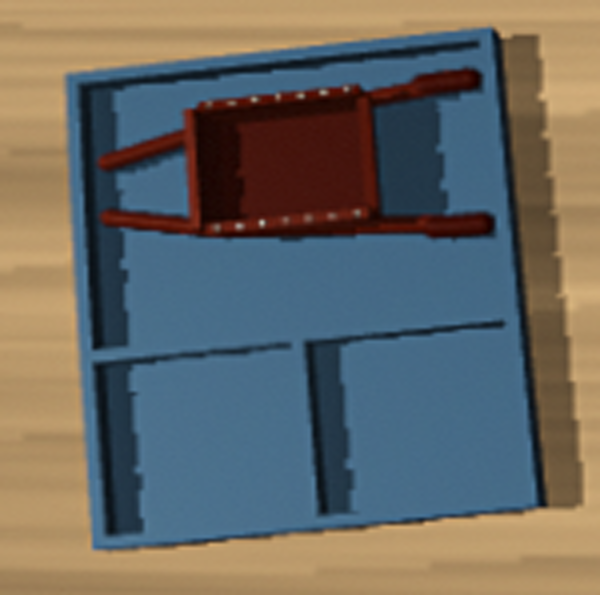

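View pics/c2.png

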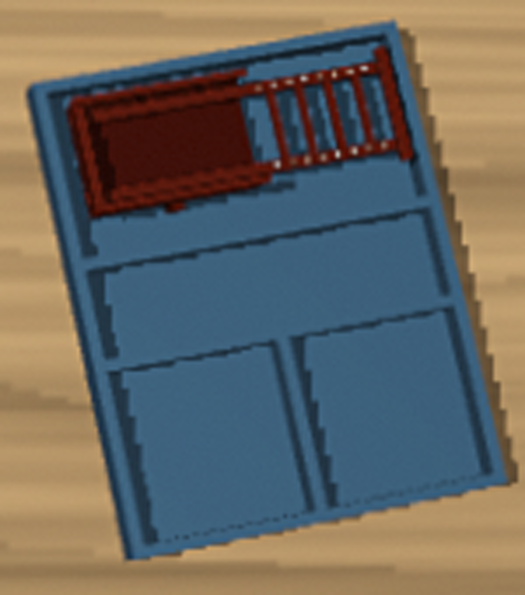

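View pics/c3.png

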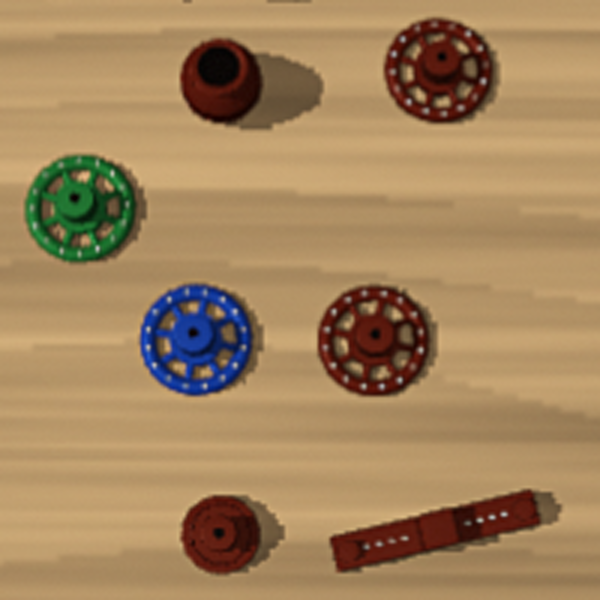

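```bash
python3 - <<'E'
from h import *
from scipy.optimize import least_squares
import plant; print([n for n in dir(plant) if n[0]!='_'], getattr(plant,'tip_reach',None))
p,d,c=load("top0"); ps,ds,cs=load("scene0")
def tray(px):
    loc=np.array([[118,95],[118,-95],[-118,95],[-118,-95.]])
    W=np.array([atz(c,u,v,20)[:2] for u,v in px])
    def f(t):
        R=np.array([[np.cos(t[2]),-np.sin(t[2])],[np.sin(t[2]),np.cos(t[2])]])
        return (loc@R.T+t[:2]-W).ravel()
    r=least_squares(f,[*W.mean(0),0]); return r.x,r.fun.reshape(4,2).round(1)
for nm,px in (("barrow",[(76.75,201.4),(183.2,188.6),(83.8,336.9),(195,324.9)]),("cart",[(418.6,205.1),(522.6,186.9),(447.1,339.4),(556.6,317.7)])):
    t,e=tray(px); print(nm,t,e.tolist())
    R=np.array([[np.cos(t[2]),-np.sin(t[2])],[np.sin(t[2]),np.cos(t[2])]])
    for l in ((-70,46),(-70,-46),(0,0)): print(l,(R@l+t[:2]).round(1))
for nm,u,v,z in (("A hub",357.7,169,32),("A rim",356.7,173.3,8),("B hub",335,261.3,32),("B rim",335,263.3,8),("small",282.7,327.7,32),("pot",283,172,54),("yoke",355.7,325.7,36),("k1",325,335,22),("k2",386,319.3,22)):
    P=atz(c,u,v,z); print(nm,P.round(1),"scene px",np.round(proj(cs,P),1))
E
```

```text
['MotionError', 'calibration', 'capture', 'get_state', 'job_done', 'tip_reach'] 19.0
barrow [5.47624112e+02 3.15646778e+02 1.21714083e-01] [[0.4, 0.2], [1.2, -0.5], [-1.1, 0.3], [-0.5, -0.0]]
(-70, 46) [472.6 352.8]
(-70, -46) [483.7 261.5]
(0, 0) [547.6 315.6]
cart [ 5.49507051e+02 -2.84496563e+02  1.83176039e-01] [[1.4, -0.5], [1.6, 0.0], [-2.1, -2.4], [-0.9, 2.9]]
(-70, 46) [ 472.3 -252. ]
(-70, -46) [ 489.1 -342.5]
(0, 0) [ 549.5 -284.5]
A hub [707. -64.  32.] scene px [231.3 271.1]
A rim [706.6 -64.1   8. ] scene px [233.  277.9]
B hub [547.6 -24.1  32. ] scene px [311.5 240.6]
B rim [547.6 -25.1   8. ] scene px [311.2 247.5]
small [438.4  61.4  32. ] scene px [383.1 239.3]
pot [694.4  62.6  54. ] scene px [277.3 307.7]
yoke [441.4 -57.   36. ] scene px [341.9 202.5]
k1 [426.8  -7.5  22. ] scene px [363.2 218.1]
k2 [ 452.2 -108.4   22. ] scene px [321.5 194.8]
```

```bash
cat > go.py <<'E'
import sys, numpy as np
from plant import get_state
from scipy.spatial.transform import Rotation as Ro
s=get_state(); w,x,y,z=s["tcp_rot"]; R=Ro.from_quat([x,y,z,w]).as_matrix()
yaw=np.arctan2(R[1,2],R[0,2])
print("t",round(s["clock"],2),"pos",s["position"].round(1),"w",round(s["width"],1),"F",s["wrist_force"].round(1),"q",s["q"].round(2))
print("R cols x",R[:,0].round(3),"y",R[:,1].round(3),"z",R[:,2].round(3),"jaw yaw deg",np.degrees(yaw).round(2))
if len(sys.argv)>1:
    T=np.array(list(map(float,sys.argv[1:4]))); 
    dyaw=0
    if len(sys.argv)>4:
        ty=float(sys.argv[4]); print("roll needed (about tool x, down => -yaw):",-((ty-np.degrees(yaw)+90)%180-90))
        R=Ro.from_euler('z',np.radians(((ty-np.degrees(yaw)+90)%180-90))).as_matrix()@R
        d=R.T@(T-s["position"]); print("after roll tool delta",d.round(1))
    else:
        d=R.T@(T-s["position"]); print("tool delta dx,dy,dz",d.round(1))
E
python3 go.py 547.6 -24.6 110 102
```

```text
t 0.1 pos [195.8 593.1 233. ] w 91.7 F [0.5 0.7 0.2] q [ 1.25  0.35  1.63 -0.    1.16 -0.  ]
R cols x [-0.    -0.001 -1.   ] y [-0.95   0.313 -0.   ] z [ 0.313  0.95  -0.001] jaw yaw deg 71.73
roll needed (about tool x, down => -yaw): -30.26694455098844
after roll tool delta [ 123.8 -215.7 -677.2]
```

move_arm:
  plan:
    - {"roll":-7.57,"dx":20,"grip":50}
    - {"roll":-7.57,"dx":20,"grip":50}
    - {"roll":-7.57,"dx":20,"grip":50}
    - {"roll":-7.57,"dx":20,"grip":50}
    - {"dy":-10,"dz":-40,"grip":50}
    - {"dy":-15,"dz":-45,"grip":50}
    - {"dy":-15,"dz":-45,"grip":50}
    - {"dy":-15,"dz":-45,"grip":50}

```text
invalid input
```

```bash
python3 go.py 547.6 -24.6 110 102
```

```text
t 0.1 pos [195.8 593.1 233. ] w 91.7 F [0.5 0.7 0.2] q [ 1.25  0.35  1.63 -0.    1.16 -0.  ]
R cols x [-0.    -0.001 -1.   ] y [-0.95   0.313 -0.   ] z [ 0.313  0.95  -0.001] jaw yaw deg 71.73
roll needed (about tool x, down => -yaw): -30.26694455098844
after roll tool delta [ 123.8 -215.7 -677.2]
```

move_arm:
  plan:
    - {"dx":20,"dy":0,"dz":0,"roll":-7.57,"grip":50}
    - {"dx":20,"dy":0,"dz":0,"roll":-7.57,"grip":50}
    - {"dx":20,"dy":0,"dz":0,"roll":-7.57,"grip":50}
    - {"dx":20,"dy":0,"dz":0,"roll":-7.57,"grip":50}
    - {"dx":0,"dy":-10,"dz":-40,"roll":0,"grip":50}
    - {"dx":0,"dy":-15,"dz":-45,"roll":0,"grip":50}
    - {"dx":0,"dy":-15,"dz":-45,"roll":0,"grip":50}
    - {"dx":0,"dy":-15,"dz":-45,"roll":0,"grip":50}

```text
clock: 0.9
position: [288.4, 434.1, 146.7]
tcp_rot: [0.436, -0.556, 0.438, 0.556]
wrist_force: [0.8, -0.4, 0.5]
width: 50.1
```

```bash
python3 go.py 547.6 -24.6 110 102
```

```text
t 0.9 pos [288.4 434.1 146.7] w 50.1 F [ 0.8 -0.4  0.5] q [ 0.98  0.3   1.93  0.    0.91 -0.83]
R cols x [-0.002 -0.002 -1.   ] y [-0.971 -0.237  0.003] z [-0.237  0.971 -0.002] jaw yaw deg 103.72
roll needed (about tool x, down => -yaw): 1.7199750921345185
after roll tool delta [  37.1 -158.2 -502.5]
```

move_arm:
  plan:
    - {"dx":0,"dy":-17,"dz":-47,"roll":0,"grip":50}
    - {"dx":0,"dy":-17,"dz":-47,"roll":0,"grip":50}
    - {"dx":0,"dy":-17,"dz":-47,"roll":0,"grip":50}
    - {"dx":0,"dy":-17,"dz":-47,"roll":0,"grip":50}
    - {"dx":0,"dy":-17,"dz":-47,"roll":0,"grip":50}
    - {"dx":0,"dy":-17,"dz":-47,"roll":0,"grip":50}
    - {"dx":0,"dy":-17,"dz":-47,"roll":0,"grip":50}
    - {"dx":0,"dy":-17,"dz":-47,"roll":0,"grip":50}

```text
clock: 1.7
position: [507.1, 98.5, 146.4]
tcp_rot: [0.435, -0.556, 0.437, 0.557]
wrist_force: [0.5, 0.8, 0.3]
width: 49.7
```

```bash
python3 go.py 547.6 -24.6 110
```

```text
t 1.7 pos [507.1  98.5 146.4] w 49.7 F [0.5 0.8 0.3] q [ 0.19  0.29  1.94 -0.    0.91 -1.62]
R cols x [-0.003 -0.003 -1.   ] y [-0.971 -0.239  0.004] z [-0.239  0.971 -0.002] jaw yaw deg 103.85
tool delta dx,dy,dz [  36.6  -10.  -129.2]
```

move_arm:
  plan:
    - {"dx":0,"dy":-3,"dz":-43,"roll":0,"grip":50}
    - {"dx":0,"dy":-3,"dz":-43,"roll":0,"grip":50}
    - {"dx":10,"dy":-4,"dz":-43,"roll":0,"grip":50}
    - {"dx":20,"dy":0,"dz":0,"roll":0,"grip":50}
    - {"dx":0,"dy":0,"dz":0,"roll":0,"grip":50}

```text
clock: 2.2
position: [552.0, -36.0, 115.7]
tcp_rot: [-0.437, 0.556, -0.439, -0.554]
wrist_force: [-0.6, 0.1, 0.2]
width: 50.2
```

```bash
python3 go.py 547.6 -24.6 32
```

```text
t 2.2 pos [552.  -36.  115.7] w 50.2 F [-0.6  0.1  0.2] q [-0.07  0.39  1.89 -0.    0.87 -1.87]
R cols x [-0.    -0.004 -1.   ] y [-0.973 -0.233  0.001] z [-0.233  0.973 -0.003] jaw yaw deg 103.47
tool delta dx,dy,dz [83.7  1.5 12.4]
```

move_arm:
  plan:
    - {"dx":10,"dy":1,"dz":9,"roll":0,"grip":50}
    - {"dx":20,"dy":0,"dz":1,"roll":0,"grip":50}
    - {"dx":0,"dy":0,"dz":0,"roll":0,"grip":50}
    - {"dx":0,"dy":0,"dz":0,"roll":0,"grip":50}

```text
clock: 2.6
position: [547.8, -23.0, 85.6]
tcp_rot: [-0.436, 0.556, -0.438, -0.555]
wrist_force: [0.1, 0.2, -0.7]
width: 49.6
```

```bash
python3 go.py 547.6 -24.6 32
```

```text
t 2.6 pos [547.8 -23.   85.6] w 49.6 F [ 0.1  0.2 -0.7] q [-0.04  0.42  1.92 -0.    0.8  -1.85]
R cols x [-0.001 -0.003 -1.   ] y [-0.972 -0.235  0.001] z [-0.235  0.972 -0.003] jaw yaw deg 103.57
tool delta dx,dy,dz [53.6  0.5 -1.3]
```

move_arm:
  plan:
    - {"dx":20,"dy":0,"dz":-1,"roll":0,"grip":50}
    - {"dx":15,"dy":0,"dz":0,"roll":0,"grip":50}
    - {"dx":8,"dy":0,"dz":0,"roll":0,"grip":50}
    - {"dx":2,"dy":0,"dz":0,"roll":0,"grip":50}
    - {"dx":0,"dy":0,"dz":0,"roll":0,"grip":50}

```text
clock: 3.1
position: [549.8, -21.5, 42.3]
tcp_rot: [-0.436, 0.558, -0.437, -0.555]
wrist_force: [-0.5, 0.4, -0.8]
width: 50.2
```

```bash
python3 go.py 547.6 -24.6 32
```

```text
t 3.1 pos [549.8 -21.5  42.3] w 50.2 F [-0.5  0.4 -0.8] q [-0.04  0.49  1.93 -0.    0.71 -1.85]
R cols x [ 0.003 -0.003 -1.   ] y [-0.971 -0.238 -0.003] z [-0.238  0.971 -0.004] jaw yaw deg 103.78
tool delta dx,dy,dz [10.3  2.9 -2.5]
```

move_arm:
  plan:
    - {"dx":6,"dy":2,"dz":-2.5,"roll":0,"grip":50}
    - {"dx":4,"dy":0.5,"dz":0,"roll":0,"grip":50}
    - {"dx":0,"dy":0,"dz":0,"roll":0,"grip":15}
    - {"dx":0,"dy":0,"dz":0,"roll":0,"grip":15}
    - {"dx":0,"dy":0,"dz":0,"roll":0,"grip":15}
    - {"dx":0,"dy":0,"dz":0,"roll":0,"grip":15}

```text
clock: 3.7
position: [548.7, -25.1, 32.9]
tcp_rot: [-0.437, 0.558, -0.436, -0.554]
wrist_force: [0.3, -0.1, -0.5]
width: 21.3
```

```bash
python3 go.py 547.6 -24.6 32
```

```text
t 3.7 pos [548.7 -25.1  32.9] w 21.3 F [ 0.3 -0.1 -0.5] q [-0.05  0.51  1.94 -0.    0.69 -1.85]
R cols x [ 0.005 -0.003 -1.   ] y [-0.971 -0.238 -0.005] z [-0.238  0.971 -0.004] jaw yaw deg 103.74
tool delta dx,dy,dz [0.9 1.  0.7]
```

move_arm:
  plan:
    - {"dx":-15,"dy":0,"dz":0,"roll":0,"grip":15}
    - {"dx":-30,"dy":0,"dz":0,"roll":0,"grip":15}
    - {"dx":-25,"dy":5,"dz":-8,"roll":0,"grip":15}
    - {"dx":0,"dy":20,"dz":-32,"roll":0,"grip":15}
    - {"dx":0,"dy":23,"dz":-37,"roll":0,"grip":15}
    - {"dx":0,"dy":23,"dz":-37,"roll":0,"grip":15}
    - {"dx":0,"dy":18,"dz":-28,"roll":0,"grip":15}
    - {"dx":0,"dy":10,"dz":-16,"roll":0,"grip":15}

```text
clock: 4.5
position: [491.2, -205.9, 114.8]
tcp_rot: [-0.436, 0.562, -0.434, -0.553]
wrist_force: [0.1, 0.4, -0.7]
width: 21.1
```

```bash
python3 go.py 472.3 -252 40
```

```text
t 4.5 pos [ 491.2 -205.9  114.8] w 21.1 F [ 0.1  0.4 -0.7] q [-0.4   0.35  1.94 -0.    0.83 -2.22]
R cols x [ 0.013 -0.006 -1.   ] y [-0.97  -0.244 -0.011] z [-0.244  0.97  -0.009] jaw yaw deg 104.1
tool delta dx,dy,dz [ 74.8  30.4 -39.5]
```

move_arm:
  plan:
    - {"dx":5,"dy":14,"dz":-17,"roll":0,"grip":15}
    - {"dx":10,"dy":8,"dz":-9,"roll":0,"grip":15}
    - {"dx":10,"dy":2,"dz":-4,"roll":0,"grip":15}
    - {"dx":5,"dy":0,"dz":0,"roll":0,"grip":15}
    - {"dx":0,"dy":0,"dz":0,"roll":0,"grip":15}

```text
clock: 5.0
position: [475.4, -244.4, 86.6]
tcp_rot: [-0.437, 0.563, -0.434, -0.551]
wrist_force: [-0.7, 0.7, -0.1]
width: 20.9
```

```bash
python3 go.py 472.3 -252 40;python3 - <<'E'
from plant import *
import cv2
p,d=capture("top");cv2.imwrite("pics/t1.png",p[:,:,::-1])
E
```

```text
t 5.0 pos [ 475.4 -244.4   86.6] w 20.9 F [-0.7  0.7 -0.1] q [-0.48  0.4   1.96  0.    0.77 -2.29]
R cols x [ 0.017 -0.007 -1.   ] y [-0.971 -0.24  -0.014] z [-0.24   0.971 -0.011] jaw yaw deg 103.88
tool delta dx,dy,dz [46.5  5.5 -6.1]
```

View pics/t1.png

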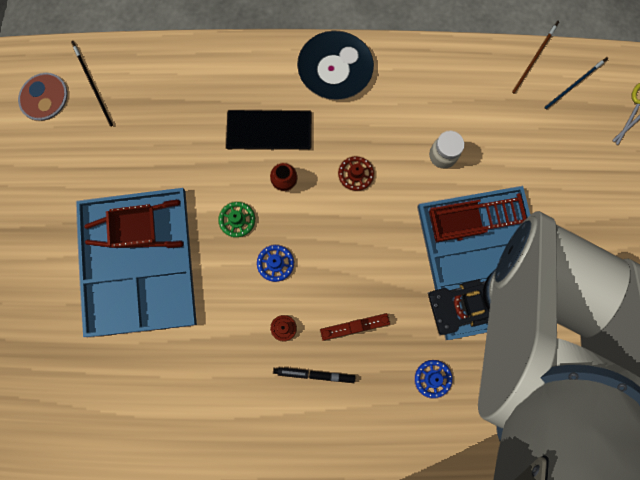

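move_arm:
  plan:
    - {"dx":12,"dy":4,"dz":-4,"roll":0,"grip":15}
    - {"dx":12,"dy":1,"dz":-1,"roll":0,"grip":15}
    - {"dx":8,"dy":0,"dz":0,"roll":0,"grip":15}
    - {"dx":4,"dy":0,"dz":0,"roll":0,"grip":15}
    - {"dx":2,"dy":0,"dz":0,"roll":0,"grip":15}
    - {"dx":0,"dy":0,"dz":0,"roll":0,"grip":15}

```text
clock: 5.65
position: [472.9, -249.1, 44.8]
tcp_rot: [-0.437, 0.563, -0.433, -0.552]
wrist_force: [-0.1, -0.2, -0.5]
width: 20.8
```

```bash
python3 go.py 472.3 -252 39
```

```text
t 5.65 pos [ 472.9 -249.1   44.8] w 20.8 F [-0.1 -0.2 -0.5] q [-0.49  0.47  1.98  0.    0.68 -2.31]
R cols x [ 0.016 -0.006 -1.   ] y [-0.97  -0.243 -0.014] z [-0.243  0.97  -0.01 ] jaw yaw deg 104.06
tool delta dx,dy,dz [ 5.8  1.4 -2.6]
```

move_arm:
  plan:
    - {"dx":3,"dy":1,"dz":-2,"roll":0,"grip":15}
    - {"dx":2.5,"dy":0,"dz":0,"roll":0,"grip":15}
    - {"dx":0,"dy":0,"dz":0,"roll":0,"grip":15}

```text
clock: 5.95
position: [473.0, -251.7, 39.4]
tcp_rot: [-0.437, 0.564, -0.433, -0.551]
wrist_force: [-0.6, 0.1, -0.6]
width: 21.1
```

```bash
python3 go.py 472.3 -252 39
```

```text
t 5.95 pos [ 473.  -251.7   39.4] w 21.1 F [-0.6  0.1 -0.6] q [-0.49  0.48  1.98  0.    0.67 -2.31]
R cols x [ 0.017 -0.007 -1.   ] y [-0.97  -0.243 -0.015] z [-0.243  0.97  -0.011] jaw yaw deg 104.07
tool delta dx,dy,dz [ 0.4  0.7 -0.1]
```

move_arm:
  plan:
    - {"dx":0,"dy":0,"dz":0,"roll":0,"grip":42}
    - {"dx":0,"dy":0,"dz":0,"roll":0,"grip":42}
    - {"dx":0,"dy":0,"dz":0,"roll":0,"grip":42}
    - {"dx":-15,"dy":0,"dz":0,"roll":0,"grip":42}
    - {"dx":-30,"dy":0,"dz":0,"roll":0,"grip":42}
    - {"dx":-25,"dy":-15,"dz":8,"roll":0,"grip":42}
    - {"dx":0,"dy":-40,"dz":18,"roll":0,"grip":42}
    - {"dx":0,"dy":-40,"dz":18,"roll":0,"grip":42}

```text
clock: 6.75
position: [552.0, -186.5, 113.8]
tcp_rot: [-0.438, 0.562, -0.435, -0.55]
wrist_force: [0.8, -0.2, -0.2]
width: 41.9
```

move_arm:
  plan:
    - {"dx":0,"dy":-44,"dz":20,"roll":0,"grip":50}
    - {"dx":0,"dy":-44,"dz":20,"roll":0,"grip":50}
    - {"dx":0,"dy":-35,"dz":16,"roll":0,"grip":50}
    - {"dx":0,"dy":-15,"dz":7,"roll":0,"grip":50}
    - {"dx":0,"dy":0,"dz":0,"roll":0,"grip":50}

```text
clock: 7.25
position: [680.2, -84.7, 117.3]
tcp_rot: [-0.439, 0.564, -0.433, -0.549]
wrist_force: [-0.3, -0.9, -0.1]
width: 49.8
```

```bash
python3 go.py 706.8 -64 33
```

```text
t 7.25 pos [680.2 -84.7 117.3] w 49.8 F [-0.3 -0.9 -0.1] q [-0.12  0.55  1.6  -0.01  0.97 -1.93]
R cols x [ 0.022 -0.007 -1.   ] y [-0.97  -0.24  -0.019] z [-0.24   0.971 -0.012] jaw yaw deg 103.9
tool delta dx,dy,dz [ 84.7 -29.2  14.7]
```

move_arm:
  plan:
    - {"dx":10,"dy":-15,"dz":8,"roll":0,"grip":50}
    - {"dx":15,"dy":-9,"dz":5,"roll":0,"grip":50}
    - {"dx":15,"dy":-2,"dz":1,"roll":0,"grip":50}
    - {"dx":10,"dy":0,"dz":0,"roll":0,"grip":50}
    - {"dx":5,"dy":0,"dz":0,"roll":0,"grip":50}
    - {"dx":0,"dy":0,"dz":0,"roll":0,"grip":50}

```text
clock: 7.85
position: [700.6, -66.4, 55.4]
tcp_rot: [-0.438, 0.562, -0.435, -0.55]
wrist_force: [-0.1, 0.1, -0.5]
width: 50.2
```

```bash
python3 go.py 706.8 -64 33
```

```text
t 7.85 pos [700.6 -66.4  55.4] w 50.2 F [-0.1  0.1 -0.5] q [-0.09  0.65  1.58 -0.01  0.89 -1.9 ]
R cols x [ 0.016 -0.007 -1.   ] y [-0.971 -0.238 -0.014] z [-0.238  0.971 -0.011] jaw yaw deg 103.77
tool delta dx,dy,dz [22.4 -6.2  1.1]
```

move_arm:
  plan:
    - {"dx":8,"dy":-5,"dz":1,"roll":0,"grip":50}
    - {"dx":8,"dy":-1,"dz":0,"roll":0,"grip":50}
    - {"dx":4,"dy":-0.5,"dz":0,"roll":0,"grip":50}
    - {"dx":1.5,"dy":0,"dz":0,"roll":0,"grip":50}
    - {"dx":0,"dy":0,"dz":0,"roll":0,"grip":50}

```text
clock: 8.35
position: [707.7, -64.8, 32.9]
tcp_rot: [-0.438, 0.563, -0.435, -0.55]
wrist_force: [-0.1, 0.4, -0.5]
width: 49.8
```

```bash
python3 go.py 706.8 -64 33
```

```text
t 8.35 pos [707.7 -64.8  32.9] w 49.8 F [-0.1  0.4 -0.5] q [-0.09  0.69  1.57 -0.01  0.86 -1.9 ]
R cols x [ 0.017 -0.008 -1.   ] y [-0.971 -0.237 -0.015] z [-0.237  0.971 -0.011] jaw yaw deg 103.71
tool delta dx,dy,dz [-0.2  0.7  1. ]
```

move_arm:
  plan:
    - {"dx":0,"dy":0.5,"dz":0.5,"roll":0,"grip":15}
    - {"dx":0,"dy":0,"dz":0,"roll":0,"grip":15}
    - {"dx":0,"dy":0,"dz":0,"roll":0,"grip":15}
    - {"dx":0,"dy":0,"dz":0,"roll":0,"grip":15}
    - {"dx":-15,"dy":0,"dz":0,"roll":0,"grip":15}
    - {"dx":-30,"dy":0,"dz":0,"roll":0,"grip":15}
    - {"dx":-35,"dy":0,"dz":0,"roll":0,"grip":15}
    - {"dx":-15,"dy":0,"dz":0,"roll":0,"grip":15}

```text
clock: 9.15
position: [704.0, -63.5, 131.6]
tcp_rot: [-0.438, 0.562, -0.436, -0.551]
wrist_force: [1.3, -0.0, -0.0]
width: 21.2
```

```bash
python3 go.py 489.1 -342.5 39
```

```text
t 9.15 pos [704.  -63.5 131.6] w 21.2 F [ 1.3 -0.  -0. ] q [-0.09  0.57  1.53 -0.01  1.02 -1.9 ]
R cols x [ 0.014 -0.007 -1.   ] y [-0.971 -0.237 -0.012] z [-0.237  0.971 -0.01 ] jaw yaw deg 103.71
tool delta dx,dy,dz [  91.7  276.  -219.1]
```

move_arm:
  plan:
    - {"dx":0,"dy":20,"dz":-16,"roll":0,"grip":15}
    - {"dx":0,"dy":33,"dz":-26,"roll":0,"grip":15}
    - {"dx":0,"dy":36,"dz":-29,"roll":0,"grip":15}
    - {"dx":0,"dy":36,"dz":-29,"roll":0,"grip":15}
    - {"dx":0,"dy":36,"dz":-29,"roll":0,"grip":15}
    - {"dx":0,"dy":36,"dz":-29,"roll":0,"grip":15}
    - {"dx":0,"dy":28,"dz":-22,"roll":0,"grip":15}
    - {"dx":0,"dy":15,"dz":-12,"roll":0,"grip":15}

```text
clock: 9.95
position: [514.7, -312.8, 137.1]
tcp_rot: [-0.438, 0.567, -0.432, -0.548]
wrist_force: [0.5, 0.5, -0.4]
width: 21.0
```

```bash
python3 go.py 489.1 -342.5 39
```

```text
t 9.95 pos [ 514.7 -312.8  137.1] w 21.0 F [ 0.5  0.5 -0.4] q [-0.55  0.41  1.79  0.01  0.92 -2.37]
R cols x [ 0.027 -0.009 -1.   ] y [-0.97  -0.243 -0.023] z [-0.243  0.97  -0.016] jaw yaw deg 104.07
tool delta dx,dy,dz [ 97.6  34.4 -21.1]
```

move_arm:
  plan:
    - {"dx":5,"dy":17,"dz":-10,"roll":0,"grip":15}
    - {"dx":15,"dy":8,"dz":-6,"roll":0,"grip":15}
    - {"dx":20,"dy":3,"dz":-2,"roll":0,"grip":15}
    - {"dx":20,"dy":0,"dz":0,"roll":0,"grip":15}
    - {"dx":8,"dy":0,"dz":0,"roll":0,"grip":15}
    - {"dx":0,"dy":0,"dz":0,"roll":0,"grip":15}

```text
clock: 10.55
position: [491.4, -341.2, 65.9]
tcp_rot: [-0.439, 0.567, -0.433, -0.546]
wrist_force: [-0.0, -0.5, -1.3]
width: 21.1
```

```bash
python3 go.py 489.1 -342.5 39
```

```text
t 10.55 pos [ 491.4 -341.2   65.9] w 21.1 F [-0.  -0.5 -1.3] q [-0.61  0.5   1.84  0.01  0.77 -2.43]
R cols x [ 0.029 -0.011 -1.   ] y [-0.971 -0.239 -0.025] z [-0.239  0.971 -0.017] jaw yaw deg 103.8
tool delta dx,dy,dz [26.9  3.3 -0.2]
```

move_arm:
  plan:
    - {"dx":10,"dy":2.5,"dz":0,"roll":0,"grip":15}
    - {"dx":9,"dy":0,"dz":0,"roll":0,"grip":15}
    - {"dx":4,"dy":0,"dz":0,"roll":0,"grip":15}
    - {"dx":1.5,"dy":0,"dz":0,"roll":0,"grip":15}
    - {"dx":0,"dy":0,"dz":0,"roll":0,"grip":15}

```text
clock: 11.05
position: [491.1, -341.8, 40.5]
tcp_rot: [-0.439, 0.568, -0.432, -0.546]
wrist_force: [0.3, 0.6, -0.6]
width: 20.8
```

```bash
python3 go.py 489.1 -342.5 39
```

```text
t 11.05 pos [ 491.1 -341.8   40.5] w 20.8 F [ 0.3  0.6 -0.6] q [-0.61  0.54  1.85  0.01  0.72 -2.44]
R cols x [ 0.03  -0.012 -0.999] y [-0.97  -0.24  -0.026] z [-0.24   0.971 -0.019] jaw yaw deg 103.89
tool delta dx,dy,dz [ 1.5  2.2 -0.2]
```

move_arm:
  plan:
    - {"dx":1,"dy":2,"dz":0,"roll":0,"grip":15}
    - {"dx":0,"dy":0,"dz":0,"roll":0,"grip":42}
    - {"dx":0,"dy":0,"dz":0,"roll":0,"grip":42}
    - {"dx":0,"dy":0,"dz":0,"roll":0,"grip":42}
    - {"dx":-15,"dy":0,"dz":0,"roll":0,"grip":42}
    - {"dx":-30,"dy":0,"dz":0,"roll":0,"grip":42}
    - {"dx":-25,"dy":0,"dz":15,"roll":0,"grip":42}
    - {"dx":0,"dy":-3,"dz":40,"roll":0,"grip":42}

```text
clock: 11.85
position: [478.6, -290.5, 114.9]
tcp_rot: [-0.44, 0.569, -0.433, -0.543]
wrist_force: [0.9, 0.4, -1.3]
width: 42.1
```

move_arm:
  plan:
    - {"dx":0,"dy":-3,"dz":45,"roll":0,"grip":42}
    - {"dx":0,"dy":-3,"dz":45,"roll":0,"grip":42}
    - {"dx":0,"dy":-3,"dz":45,"roll":0,"grip":42}
    - {"dx":0,"dy":-3,"dz":35,"roll":0,"grip":42}
    - {"dx":0,"dy":0,"dz":15,"roll":0,"grip":42}
    - {"dx":0,"dy":0,"dz":0,"roll":0,"grip":42}

```text
clock: 12.45
position: [445.2, -100.1, 118.5]
tcp_rot: [-0.441, 0.572, -0.432, -0.54]
wrist_force: [-0.4, -0.4, 0.3]
width: 42.0
```

```bash
python3 go.py 440.8 -57.3 38;python3 - <<'E'
from plant import *
import cv2,pickle
for n in("top","scene"):
    p,d=capture(n);cv2.imwrite(f"pics/{n}2.png",p[:,:,::-1]);pickle.dump((p,d,calibration(n)),open(f"{n}2.pkl","wb"))
E
```

```text
t 12.45 pos [ 445.2 -100.1  118.5] w 42.0 F [-0.4 -0.4  0.3] q [-0.22  0.23  2.12 -0.01  0.75 -2.02]
R cols x [ 0.043 -0.018 -0.999] y [-0.971 -0.238 -0.037] z [-0.237  0.971 -0.027] jaw yaw deg 103.7
tool delta dx,dy,dz [79.5 -2.9 44.8]
```

View pics/top2.png

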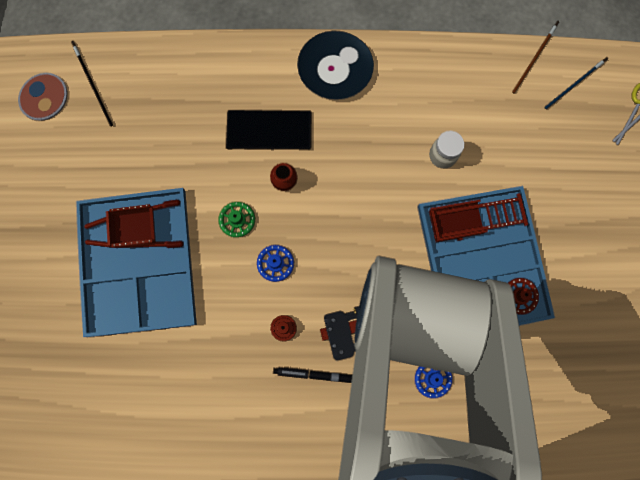

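move_arm:
  plan:
    - {"dx":5,"dy":-2,"dz":22,"roll":0,"grip":42}
    - {"dx":15,"dy":-1,"dz":14,"roll":0,"grip":42}
    - {"dx":15,"dy":0,"dz":4,"roll":0,"grip":42}
    - {"dx":10,"dy":0,"dz":0,"roll":0,"grip":42}
    - {"dx":5,"dy":0,"dz":0,"roll":0,"grip":42}
    - {"dx":0,"dy":0,"dz":0,"roll":0,"grip":42}

```text
clock: 13.15
position: [447.0, -68.3, 68.5]
tcp_rot: [-0.444, 0.573, -0.433, -0.536]
wrist_force: [-0.3, 0.2, 0.7]
width: 42.0
```

```bash
python3 go.py 440.8 -57.3 38
```

```text
t 13.15 pos [447.  -68.3  68.5] w 42.0 F [-0.3  0.2  0.7] q [-0.15  0.32  2.16 -0.02  0.61 -1.93]
R cols x [ 0.05  -0.021 -0.999] y [-0.972 -0.231 -0.044] z [-0.23   0.973 -0.032] jaw yaw deg 103.28
tool delta dx,dy,dz [29.9  4.8 13.1]
```

move_arm:
  plan:
    - {"dx":6,"dy":3,"dz":8,"roll":0,"grip":42}
    - {"dx":6,"dy":1,"dz":4,"roll":0,"grip":42}
    - {"dx":3,"dy":0,"dz":0,"roll":0,"grip":42}
    - {"dx":0,"dy":0,"dz":0,"roll":0,"grip":42}

```text
clock: 13.55
position: [441.3, -58.2, 52.5]
tcp_rot: [-0.444, 0.573, -0.433, -0.535]
wrist_force: [0.5, 0.6, 0.9]
width: 41.4
```

```bash
python3 go.py 440.8 -57.3 38
```

```text
t 13.55 pos [441.3 -58.2  52.5] w 41.4 F [0.5 0.6 0.9] q [-0.12  0.34  2.19 -0.03  0.56 -1.9 ]
R cols x [ 0.051 -0.021 -0.998] y [-0.972 -0.229 -0.045] z [-0.228  0.973 -0.032] jaw yaw deg 103.18
tool delta dx,dy,dz [14.4  1.   1.5]
```

move_arm:
  plan:
    - {"dx":7,"dy":1,"dz":1,"roll":0,"grip":42}
    - {"dx":5,"dy":0,"dz":0,"roll":0,"grip":42}
    - {"dx":2,"dy":0,"dz":0,"roll":0,"grip":42}
    - {"dx":0,"dy":0,"dz":0,"roll":0,"grip":42}

```text
clock: 13.95
position: [441.1, -57.6, 37.4]
tcp_rot: [-0.444, 0.573, -0.433, -0.535]
wrist_force: [0.8, 0.7, -0.7]
width: 42.0
```

```bash
python3 go.py 440.8 -57.3 38; python3 - <<'E'
from plant import *
import cv2
p,d=capture("scene");cv2.imwrite("pics/s3.png",cv2.resize(p[150:270,270:430,::-1],None,fx=5,fy=5,interpolation=cv2.INTER_CUBIC))
E
```

```text
t 13.95 pos [441.1 -57.6  37.4] w 42.0 F [ 0.8  0.7 -0.7] q [-0.12  0.37  2.19 -0.03  0.52 -1.9 ]
R cols x [ 0.052 -0.021 -0.998] y [-0.972 -0.23  -0.046] z [-0.228  0.973 -0.033] jaw yaw deg 103.21
tool delta dx,dy,dz [-0.6  0.2  0.4]
```

View pics/s3.png

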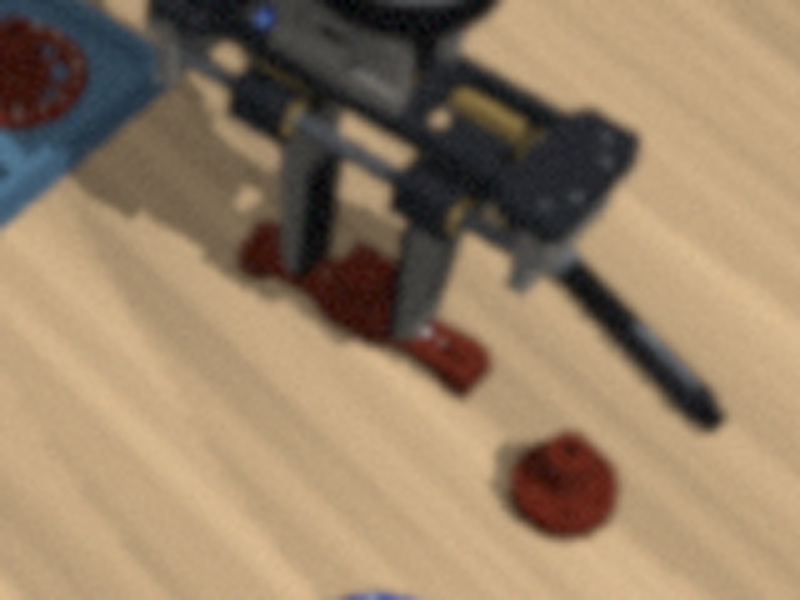

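move_arm:
  plan:
    - {"dx":0,"dy":0,"dz":0,"roll":0,"grip":12}
    - {"dx":0,"dy":0,"dz":0,"roll":0,"grip":12}
    - {"dx":0,"dy":0,"dz":0,"roll":0,"grip":12}
    - {"dx":0,"dy":0,"dz":0,"roll":0,"grip":12}
    - {"dx":-12,"dy":0,"dz":0,"roll":0,"grip":12}
    - {"dx":-25,"dy":0,"dz":0,"roll":0,"grip":12}
    - {"dx":-35,"dy":0,"dz":0,"roll":0,"grip":12}
    - {"dx":-20,"dy":0,"dz":0,"roll":0,"grip":12}

```text
clock: 14.8
position: [434.1, -55.5, 130.1]
tcp_rot: [-0.443, 0.571, -0.434, -0.537]
wrist_force: [0.2, 0.1, -1.1]
width: 19.8
```

```bash
python3 go.py 549.5 -284.5 44 100.5
```

```text
t 14.8 pos [434.1 -55.5 130.1] w 19.8 F [ 0.2  0.1 -1.1] q [-0.12  0.18  2.15 -0.02  0.76 -1.91]
R cols x [ 0.046 -0.02  -0.999] y [-0.973 -0.229 -0.04 ] z [-0.228  0.973 -0.03 ] jaw yaw deg 103.2
roll needed (about tool x, down => -yaw): 2.7014585869105048
after roll tool delta [  96.3  -67.9 -243.5]
```

move_arm:
  plan:
    - {"dx":0,"dy":0,"dz":-20,"roll":2.7,"grip":12}
    - {"dx":0,"dy":-9,"dz":-33,"roll":0,"grip":12}
    - {"dx":0,"dy":-12,"dz":-36,"roll":0,"grip":12}
    - {"dx":0,"dy":-12,"dz":-36,"roll":0,"grip":12}
    - {"dx":0,"dy":-12,"dz":-36,"roll":0,"grip":12}
    - {"dx":0,"dy":-9,"dz":-30,"roll":0,"grip":12}
    - {"dx":0,"dy":-6,"dz":-18,"roll":0,"grip":12}
    - {"dx":0,"dy":0,"dz":0,"roll":0,"grip":12}

```text
clock: 15.6
position: [536.3, -257.8, 143.6]
tcp_rot: [-0.458, 0.563, -0.446, -0.524]
wrist_force: [0.4, 0.1, 0.2]
width: 19.7
```

```bash
python3 go.py 549.5 -284.5 44 100.5
```

```text
t 15.6 pos [ 536.3 -257.8  143.6] w 19.7 F [0.4 0.1 0.2] q [-0.45  0.38  1.82  0.    0.88 -2.21]
R cols x [ 0.053 -0.023 -0.998] y [-0.982 -0.184 -0.048] z [-0.183  0.983 -0.032] jaw yaw deg 100.52
roll needed (about tool x, down => -yaw): 0.024600697579955977
after roll tool delta [100.7  -3.2 -25.5]
```

move_arm:
  plan:
    - {"dx":5,"dy":-2,"dz":-13,"roll":0,"grip":12}
    - {"dx":20,"dy":-1,"dz":-7,"roll":0,"grip":12}
    - {"dx":25,"dy":0,"dz":-3,"roll":0,"grip":12}
    - {"dx":15,"dy":0,"dz":0,"roll":0,"grip":12}
    - {"dx":8,"dy":0,"dz":0,"roll":0,"grip":12}
    - {"dx":0,"dy":0,"dz":0,"roll":0,"grip":12}

```text
clock: 16.2
position: [546.3, -280.9, 68.0]
tcp_rot: [-0.457, 0.563, -0.445, -0.525]
wrist_force: [0.1, 0.1, -1.4]
width: 20.0
```

```bash
python3 go.py 549.5 -284.5 44 100.5; python3 - <<'E'
from plant import *
import cv2
p,d=capture("scene");cv2.imwrite("pics/s4.png",cv2.resize(p[110:240,150:320,::-1],None,fx=4.5,fy=4.5,interpolation=cv2.INTER_CUBIC))
E
```

```text
t 16.2 pos [ 546.3 -280.9   68. ] w 20.0 F [ 0.1  0.1 -1.4] q [-0.48  0.51  1.82  0.01  0.76 -2.24]
R cols x [ 0.052 -0.022 -0.998] y [-0.981 -0.186 -0.047] z [-0.184  0.982 -0.031] jaw yaw deg 100.63
roll needed (about tool x, down => -yaw): 0.13191574321814414
after roll tool delta [24.2 -1.4 -3.4]
```

View pics/s4.png

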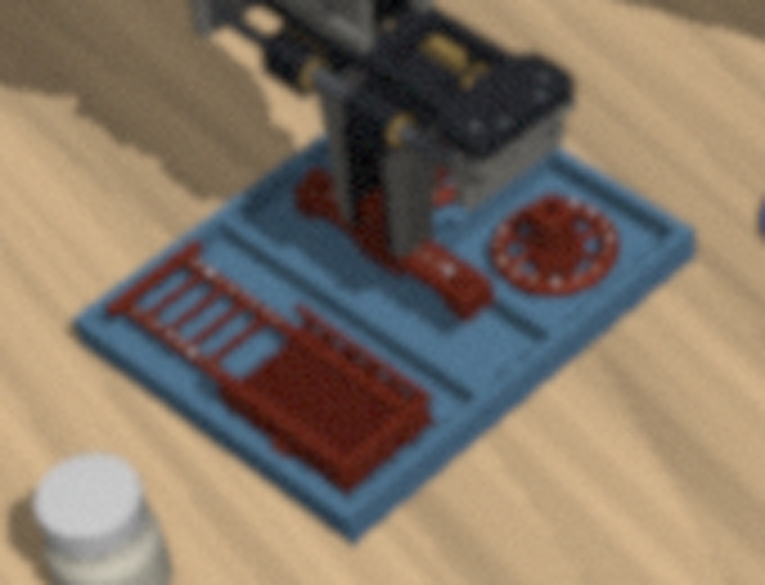

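move_arm:
  plan:
    - {"dx":9,"dy":-1.5,"dz":-3,"roll":0,"grip":12}
    - {"dx":8,"dy":0,"dz":0,"roll":0,"grip":12}
    - {"dx":4,"dy":0,"dz":0,"roll":0,"grip":12}
    - {"dx":1,"dy":0,"dz":0,"roll":0,"grip":12}
    - {"dx":0,"dy":0,"dz":0,"roll":0,"grip":12}

```text
clock: 16.75
position: [551.5, -284.5, 47.4]
tcp_rot: [-0.457, 0.565, -0.445, -0.524]
wrist_force: [-0.2, 0.7, -0.2]
width: 20.0
```

```bash
python3 go.py 549.5 -284.5 43.5
```

```text
t 16.75 pos [ 551.5 -284.5   47.4] w 20.0 F [-0.2  0.7 -0.2] q [-0.48  0.54  1.82  0.01  0.72 -2.24]
R cols x [ 0.056 -0.023 -0.998] y [-0.981 -0.186 -0.05 ] z [-0.185  0.982 -0.033] jaw yaw deg 100.67
tool delta dx,dy,dz [3.8 2.1 0.5]
```

Lower the last bit, release, lift.

move_arm:
  plan:
    - {"dx":2.5,"dy":1.5,"dz":0,"roll":0,"grip":12}
    - {"dx":1,"dy":0,"dz":0,"roll":0,"grip":12}
    - {"dx":0,"dy":0,"dz":0,"roll":0,"grip":40}
    - {"dx":0,"dy":0,"dz":0,"roll":0,"grip":40}
    - {"dx":0,"dy":0,"dz":0,"roll":0,"grip":40}
    - {"dx":-12,"dy":0,"dz":0,"roll":0,"grip":40}
    - {"dx":-30,"dy":0,"dz":0,"roll":0,"grip":40}
    - {"dx":-35,"dy":0,"dz":0,"roll":0,"grip":40}

```text
clock: 17.55
position: [543.4, -281.9, 120.2]
tcp_rot: [-0.457, 0.562, -0.445, -0.526]
wrist_force: [0.2, -0.7, 0.3]
width: 40.1
```

```bash
python3 go.py 438.4 61.4 33; python3 - <<'E'
from plant import *
import cv2
p,d=capture("scene");cv2.imwrite("pics/s5.png",cv2.resize(p[110:240,150:320,::-1],None,fx=4.5,fy=4.5,interpolation=cv2.INTER_CUBIC))
E
```

```text
t 17.55 pos [ 543.4 -281.9  120.2] w 40.1 F [ 0.2 -0.7  0.3] q [-0.48  0.43  1.8   0.01  0.86 -2.25]
R cols x [ 0.049 -0.02  -0.999] y [-0.981 -0.186 -0.045] z [-0.185  0.982 -0.029] jaw yaw deg 100.68
tool delta dx,dy,dz [ 74.9  43.  359.2]
```

View pics/s5.png

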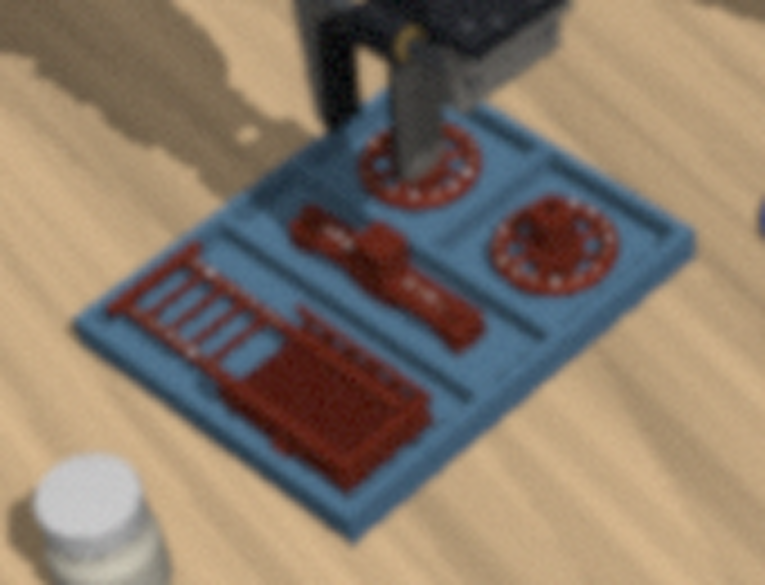

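move_arm:
  plan:
    - {"dx":0,"dy":2,"dz":20,"roll":0,"grip":46}
    - {"dx":0,"dy":4,"dz":36,"roll":0,"grip":46}
    - {"dx":-2,"dy":5,"dz":44,"roll":0,"grip":46}
    - {"dx":-2,"dy":5,"dz":44,"roll":0,"grip":46}
    - {"dx":-2,"dy":5,"dz":44,"roll":0,"grip":46}
    - {"dx":-2,"dy":5,"dz":44,"roll":0,"grip":46}
    - {"dx":-2,"dy":5,"dz":44,"roll":0,"grip":46}
    - {"dx":0,"dy":5,"dz":35,"roll":0,"grip":46}

```text
clock: 18.4
position: [447.6, 25.6, 126.6]
tcp_rot: [-0.46, 0.566, -0.446, -0.519]
wrist_force: [-0.1, 0.7, -0.3]
width: 45.6
```

```bash
python3 go.py 438.4 61.4 33
```

```text
t 18.4 pos [447.6  25.6 126.6] w 45.6 F [-0.1  0.7 -0.3] q [ 0.08  0.2   2.14 -0.05  0.74 -1.64]
R cols x [ 0.064 -0.027 -0.998] y [-0.982 -0.179 -0.058] z [-0.177  0.983 -0.038] jaw yaw deg 100.23
tool delta dx,dy,dz [91.8  8.  40.4]
```

move_arm:
  plan:
    - {"dx":5,"dy":3,"dz":20,"roll":0,"grip":46}
    - {"dx":15,"dy":1,"dz":9,"roll":0,"grip":46}
    - {"dx":20,"dy":0,"dz":4,"roll":0,"grip":46}
    - {"dx":15,"dy":0,"dz":0,"roll":0,"grip":46}
    - {"dx":5,"dy":0,"dz":0,"roll":0,"grip":46}
    - {"dx":0,"dy":0,"dz":0,"roll":0,"grip":46}

```text
clock: 19.0
position: [432.9, 64.2, 63.7]
tcp_rot: [-0.458, 0.567, -0.444, -0.522]
wrist_force: [-0.5, 0.4, 0.1]
width: 45.9
```

```bash
python3 go.py 438.4 61.4 34
```

```text
t 19.0 pos [432.9  64.2  63.7] w 45.9 F [-0.5  0.4  0.1] q [ 0.17  0.31  2.2  -0.06  0.58 -1.53]
R cols x [ 0.062 -0.025 -0.998] y [-0.981 -0.187 -0.056] z [-0.186  0.982 -0.036] jaw yaw deg 100.71
tool delta dx,dy,dz [30.1 -3.2 -2.7]
```

move_arm:
  plan:
    - {"dx":8,"dy":-3,"dz":-3,"roll":0,"grip":46}
    - {"dx":9,"dy":0,"dz":0,"roll":0,"grip":46}
    - {"dx":6,"dy":0,"dz":0,"roll":0,"grip":46}
    - {"dx":2,"dy":0,"dz":0,"roll":0,"grip":46}
    - {"dx":0,"dy":0,"dz":0,"roll":0,"grip":46}

```text
clock: 19.5
position: [439.0, 60.7, 38.4]
tcp_rot: [-0.459, 0.567, -0.443, -0.521]
wrist_force: [0.7, 0.2, 0.6]
width: 46.0
```

```bash
python3 go.py 438.4 61.4 34
```

```text
t 19.5 pos [439.   60.7  38.4] w 46.0 F [0.7 0.2 0.6] q [ 0.16  0.37  2.2  -0.07  0.52 -1.54]
R cols x [ 0.064 -0.025 -0.998] y [-0.981 -0.186 -0.058] z [-0.184  0.982 -0.036] jaw yaw deg 100.63
tool delta dx,dy,dz [4.3 0.7 1. ]
```

move_arm:
  plan:
    - {"dx":3,"dy":0.5,"dz":1,"roll":0,"grip":46}
    - {"dx":1.5,"dy":0,"dz":0,"roll":0,"grip":46}
    - {"dx":0,"dy":0,"dz":0,"roll":0,"grip":12}
    - {"dx":0,"dy":0,"dz":0,"roll":0,"grip":12}
    - {"dx":0,"dy":0,"dz":0,"roll":0,"grip":12}
    - {"dx":0,"dy":0,"dz":0,"roll":0,"grip":12}
    - {"dx":-12,"dy":0,"dz":0,"roll":0,"grip":12}
    - {"dx":-25,"dy":0,"dz":0,"roll":0,"grip":12}

```text
clock: 20.3
position: [434.6, 62.1, 69.5]
tcp_rot: [-0.458, 0.566, -0.445, -0.522]
wrist_force: [0.3, 0.0, -0.3]
width: 18.8
```

move_arm:
  plan:
    - {"dx":-30,"dy":0,"dz":0,"roll":0,"grip":12}
    - {"dx":-20,"dy":0,"dz":0,"roll":0,"grip":12}
    - {"dx":0,"dy":0,"dz":0,"roll":0,"grip":12}

```text
clock: 20.6
position: [432.3, 63.7, 123.2]
tcp_rot: [-0.458, 0.567, -0.444, -0.521]
wrist_force: [0.7, 0.5, -0.6]
width: 19.0
```

```bash
python3 go.py 483.7 261.5 40
```

```text
t 20.6 pos [432.3  63.7 123.2] w 19.0 F [ 0.7  0.5 -0.6] q [ 0.17  0.19  2.16 -0.05  0.73 -1.55]
R cols x [ 0.062 -0.025 -0.998] y [-0.981 -0.186 -0.056] z [-0.184  0.982 -0.036] jaw yaw deg 100.62
tool delta dx,dy,dz [ 81.3 -82.5 187.9]
```

move_arm:
  plan:
    - {"dx":0,"dy":-7,"dz":15,"roll":0,"grip":12}
    - {"dx":0,"dy":-12,"dz":27,"roll":0,"grip":12}
    - {"dx":0,"dy":-14,"dz":32,"roll":0,"grip":12}
    - {"dx":0,"dy":-14,"dz":32,"roll":0,"grip":12}
    - {"dx":0,"dy":-14,"dz":30,"roll":0,"grip":12}
    - {"dx":0,"dy":-10,"dz":22,"roll":0,"grip":12}
    - {"dx":0,"dy":-6,"dz":12,"roll":0,"grip":12}
    - {"dx":0,"dy":0,"dz":0,"roll":0,"grip":12}

```text
clock: 21.4
position: [476.4, 250.4, 115.7]
tcp_rot: [-0.458, 0.566, -0.445, -0.521]
wrist_force: [0.6, -0.5, -0.8]
width: 18.9
```

```bash
python3 go.py 483.7 261.5 40
```

```text
t 21.4 pos [476.4 250.4 115.7] w 18.9 F [ 0.6 -0.5 -0.8] q [ 0.51  0.35  1.95 -0.07  0.81 -1.19]
R cols x [ 0.06  -0.027 -0.998] y [-0.981 -0.184 -0.054] z [-0.182  0.983 -0.037] jaw yaw deg 100.51
tool delta dx,dy,dz [75.7 -5.1 12.4]
```

move_arm:
  plan:
    - {"dx":8,"dy":-3,"dz":8,"roll":0,"grip":12}
    - {"dx":18,"dy":-2,"dz":4,"roll":0,"grip":12}
    - {"dx":18,"dy":0,"dz":0,"roll":0,"grip":12}
    - {"dx":10,"dy":0,"dz":0,"roll":0,"grip":12}
    - {"dx":4,"dy":0,"dz":0,"roll":0,"grip":12}
    - {"dx":0,"dy":0,"dz":0,"roll":0,"grip":12}

```text
clock: 22.0
position: [481.1, 257.6, 52.8]
tcp_rot: [-0.457, 0.565, -0.448, -0.521]
wrist_force: [0.4, 0.4, -0.4]
width: 19.3
```

```bash
python3 go.py 483.7 261.5 40.5
```

```text
t 22.0 pos [481.1 257.6  52.8] w 19.3 F [ 0.4  0.4 -0.4] q [ 0.52  0.46  1.96 -0.09  0.69 -1.16]
R cols x [ 0.057 -0.029 -0.998] y [-0.982 -0.181 -0.05 ] z [-0.179  0.983 -0.039] jaw yaw deg 100.33
tool delta dx,dy,dz [12.3 -2.7  3.9]
```

move_arm:
  plan:
    - {"dx":6,"dy":-2,"dz":3,"roll":0,"grip":12}
    - {"dx":5,"dy":0,"dz":0,"roll":0,"grip":12}
    - {"dx":2,"dy":0,"dz":0,"roll":0,"grip":12}
    - {"dx":0,"dy":0,"dz":0,"roll":0,"grip":12}

```text
clock: 22.4
position: [484.4, 260.8, 40.2]
tcp_rot: [-0.458, 0.565, -0.447, -0.52]
wrist_force: [0.2, -0.0, -0.7]
width: 19.0
```

```bash
python3 go.py 483.7 261.5 40
```

```text
t 22.4 pos [484.4 260.8  40.2] w 19.0 F [ 0.2 -0.  -0.7] q [ 0.52  0.49  1.96 -0.09  0.66 -1.16]
R cols x [ 0.059 -0.028 -0.998] y [-0.982 -0.18  -0.053] z [-0.178  0.983 -0.038] jaw yaw deg 100.28
tool delta dx,dy,dz [0.1 0.6 0.8]
```

Release, lift, head for the pot at (694, 62.6); it must be approached from above its 54 mm top.

move_arm:
  plan:
    - {"dx":0,"dy":0,"dz":0,"roll":0,"grip":40}
    - {"dx":0,"dy":0,"dz":0,"roll":0,"grip":40}
    - {"dx":0,"dy":0,"dz":0,"roll":0,"grip":40}
    - {"dx":-12,"dy":0,"dz":0,"roll":0,"grip":40}
    - {"dx":-30,"dy":0,"dz":0,"roll":0,"grip":40}
    - {"dx":-35,"dy":0,"dz":0,"roll":0,"grip":40}
    - {"dx":-20,"dy":0,"dz":0,"roll":0,"grip":40}
    - {"dx":0,"dy":0,"dz":0,"roll":0,"grip":40}

```text
clock: 23.2
position: [478.3, 263.9, 143.7]
tcp_rot: [-0.458, 0.565, -0.447, -0.52]
wrist_force: [-0.8, 0.3, 0.2]
width: 40.0
```

```bash
python3 go.py 694.2 62.6 36; python3 - <<'E'
from plant import *
from h import *
p,d=capture("top");cv2.imwrite("pics/t6.png",p[:,:,::-1]);c=calibration("top")
p2,d2=capture("scene");cv2.imwrite("pics/s6.png",p2[:,:,::-1])
E
```

```text
t 23.2 pos [478.3 263.9 143.7] w 40.0 F [-0.8  0.3  0.2] q [ 0.54  0.32  1.91 -0.07  0.87 -1.17]
R cols x [ 0.059 -0.028 -0.998] y [-0.982 -0.18  -0.053] z [-0.179  0.983 -0.038] jaw yaw deg 100.29
tool delta dx,dy,dz [ 125.8 -170.  -232.4]
```

View pics/t6.png

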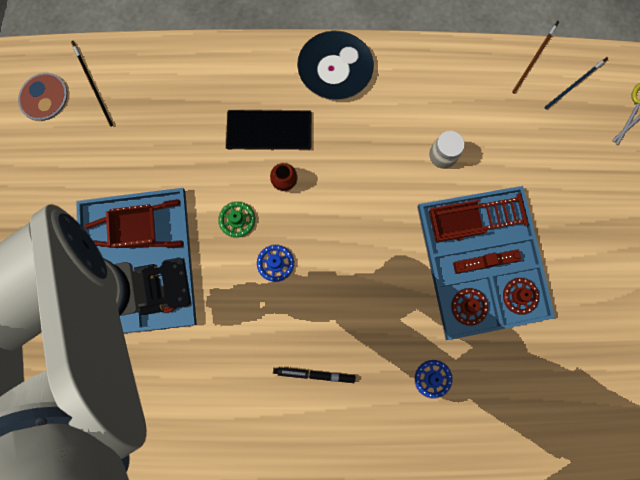

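View pics/s6.png

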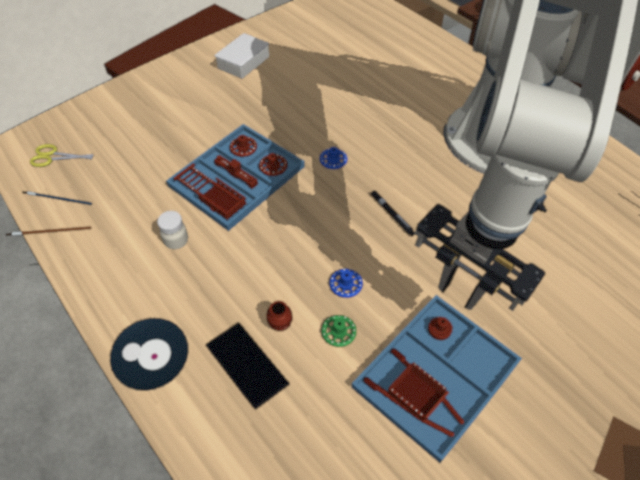

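```bash
python3 - <<'E'
from h import *
p,d,c=load("top0");ps,ds,cs=load("scene0")
print(atz(c,283.5,177.5,26),atz(c,283,149,8))
for z in (54,26): print(proj(cs,(694.4,62.6,z)))
cv2.imwrite("pics/pot.png",np.hstack([cv2.resize(p[155:200,260:310,::-1],(400,360),interpolation=cv2.INTER_CUBIC),cv2.resize(ps[295:340,255:305,::-1],(400,360),interpolation=cv2.INTER_CUBIC)]))
E
```

```text
[693.12772064  62.98652954  26.        ] [750.80818251  65.4001473    8.        ]
(np.float64(277.30538675827074), np.float64(307.7219087623801))
(np.float64(278.18887875038706), np.float64(315.50068427824215))
```

View pics/pot.png

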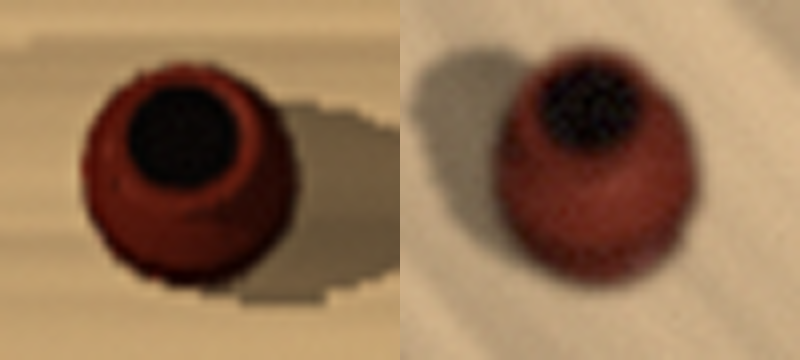

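move_arm:
  plan:
    - {"dx":0,"dy":-12,"dz":-16,"roll":0,"grip":70}
    - {"dx":0,"dy":-20,"dz":-28,"roll":0,"grip":70}
    - {"dx":0,"dy":-24,"dz":-33,"roll":0,"grip":70}
    - {"dx":0,"dy":-24,"dz":-33,"roll":0,"grip":70}
    - {"dx":0,"dy":-24,"dz":-33,"roll":0,"grip":70}
    - {"dx":0,"dy":-24,"dz":-33,"roll":0,"grip":70}
    - {"dx":0,"dy":-14,"dz":-20,"roll":0,"grip":70}
    - {"dx":0,"dy":-5,"dz":-8,"roll":0,"grip":70}

```text
clock: 24.1
position: [657.9, 81.6, 143.9]
tcp_rot: [-0.452, 0.562, -0.452, -0.525]
wrist_force: [0.6, 0.7, -0.0]
width: 70.3
```

```bash
python3 go.py 694.2 62.6 36
```

```text
t 24.1 pos [657.9  81.6 143.9] w 70.3 F [ 0.6  0.7 -0. ] q [ 0.14  0.48  1.65 -0.05  0.97 -1.59]
R cols x [ 0.04  -0.034 -0.999] y [-0.982 -0.184 -0.033] z [-0.183  0.982 -0.04 ] jaw yaw deg 100.55
tool delta dx,dy,dz [109.8 -28.6 -21. ]
```

move_arm:
  plan:
    - {"dx":5,"dy":-15,"dz":-11,"roll":0,"grip":70}
    - {"dx":12,"dy":-10,"dz":-8,"roll":0,"grip":70}
    - {"dx":15,"dy":-4,"dz":-2,"roll":0,"grip":70}
    - {"dx":10,"dy":0,"dz":0,"roll":0,"grip":70}
    - {"dx":0,"dy":0,"dz":0,"roll":0,"grip":70}

```text
clock: 24.6
position: [688.6, 64.7, 94.9]
tcp_rot: [-0.45, 0.56, -0.454, -0.528]
wrist_force: [0.1, -0.2, -0.1]
width: 70.0
```

```bash
python3 go.py 694.2 62.6 36
```

```text
t 24.6 pos [688.6  64.7  94.9] w 70.0 F [ 0.1 -0.2 -0.1] q [ 0.11  0.58  1.6  -0.05  0.93 -1.62]
R cols x [ 0.031 -0.034 -0.999] y [-0.983 -0.183 -0.024] z [-0.182  0.982 -0.039] jaw yaw deg 100.52
tool delta dx,dy,dz [59.  -3.7 -0.8]
```

move_arm:
  plan:
    - {"dx":12,"dy":-4,"dz":0,"roll":0,"grip":70}
    - {"dx":15,"dy":0,"dz":0,"roll":0,"grip":70}
    - {"dx":12,"dy":0,"dz":0,"roll":0,"grip":70}
    - {"dx":8,"dy":0,"dz":0,"roll":0,"grip":70}
    - {"dx":3,"dy":0,"dz":0,"roll":0,"grip":70}
    - {"dx":0,"dy":0,"dz":0,"roll":0,"grip":70}

```text
clock: 25.2
position: [692.4, 65.5, 39.8]
tcp_rot: [-0.449, 0.56, -0.454, -0.529]
wrist_force: [-0.3, 0.2, -0.2]
width: 70.1
```

```bash
python3 go.py 694.2 62.6 35
```

```text
t 25.2 pos [692.4  65.5  39.8] w 70.1 F [-0.3  0.2 -0.2] q [ 0.11  0.66  1.61 -0.05  0.84 -1.61]
R cols x [ 0.029 -0.034 -0.999] y [-0.982 -0.185 -0.022] z [-0.184  0.982 -0.039] jaw yaw deg 100.64
tool delta dx,dy,dz [ 4.9 -1.1 -3. ]
```

move_arm:
  plan:
    - {"dx":3,"dy":-1,"dz":-3,"roll":0,"grip":70}
    - {"dx":1,"dy":0,"dz":0,"roll":0,"grip":70}
    - {"dx":0,"dy":0,"dz":0,"roll":0,"grip":38}
    - {"dx":0,"dy":0,"dz":0,"roll":0,"grip":38}
    - {"dx":0,"dy":0,"dz":0,"roll":0,"grip":38}
    - {"dx":0,"dy":0,"dz":0,"roll":0,"grip":38}

```text
clock: 25.8
position: [695.5, 62.3, 37.7]
tcp_rot: [-0.449, 0.56, -0.453, -0.528]
wrist_force: [-1.0, -1.1, 0.4]
width: 45.2
```

```bash
python3 go.py 472.6 352.8 42
```

```text
t 25.8 pos [695.5  62.3  37.7] w 45.2 F [-1.  -1.1  0.4] q [ 0.11  0.66  1.61 -0.05  0.84 -1.62]
R cols x [ 0.032 -0.034 -0.999] y [-0.982 -0.185 -0.025] z [-0.184  0.982 -0.039] jaw yaw deg 100.61
tool delta dx,dy,dz [-21.2 165.1 326.2]
```

move_arm:
  plan:
    - {"dx":-12,"dy":0,"dz":0,"roll":0,"grip":38}
    - {"dx":-25,"dy":0,"dz":0,"roll":0,"grip":38}
    - {"dx":-35,"dy":0,"dz":0,"roll":0,"grip":38}
    - {"dx":-25,"dy":5,"dz":10,"roll":0,"grip":38}
    - {"dx":0,"dy":12,"dz":24,"roll":0,"grip":38}
    - {"dx":0,"dy":17,"dz":34,"roll":0,"grip":38}
    - {"dx":0,"dy":18,"dz":36,"roll":0,"grip":38}
    - {"dx":0,"dy":18,"dz":36,"roll":0,"grip":38}

```text
clock: 26.6
position: [599.5, 190.6, 138.5]
tcp_rot: [-0.453, 0.561, -0.453, -0.525]
wrist_force: [0.9, 0.3, -0.3]
width: 45.3
```

```bash
python3 go.py 472.6 352.8 43
```

```text
t 26.6 pos [599.5 190.6 138.5] w 45.3 F [ 0.9  0.3 -0.3] q [ 0.33  0.45  1.73 -0.05  0.94 -1.39]
R cols x [ 0.039 -0.032 -0.999] y [-0.983 -0.179 -0.033] z [-0.178  0.983 -0.039] jaw yaw deg 100.24
tool delta dx,dy,dz [ 85.1  98.9 185.8]
```

move_arm:
  plan:
    - {"dx":0,"dy":17,"dz":32,"roll":0,"grip":38}
    - {"dx":0,"dy":17,"dz":32,"roll":0,"grip":38}
    - {"dx":0,"dy":17,"dz":32,"roll":0,"grip":38}
    - {"dx":0,"dy":13,"dz":26,"roll":0,"grip":38}
    - {"dx":0,"dy":8,"dz":16,"roll":0,"grip":38}
    - {"dx":0,"dy":4,"dz":8,"roll":0,"grip":38}
    - {"dx":0,"dy":0,"dz":0,"roll":0,"grip":38}

```text
clock: 27.3
position: [492.2, 329.9, 137.2]
tcp_rot: [-0.454, 0.562, -0.449, -0.525]
wrist_force: [0.6, 0.1, -0.1]
width: 45.0
```

```bash
python3 go.py 472.6 352.8 43
```

```text
t 27.3 pos [492.2 329.9 137.2] w 45.0 F [ 0.6  0.1 -0.1] q [ 0.62  0.4   1.8  -0.06  0.92 -1.1 ]
R cols x [ 0.045 -0.028 -0.999] y [-0.982 -0.183 -0.039] z [-0.182  0.983 -0.036] jaw yaw deg 100.5
tool delta dx,dy,dz [92.5 18.7 29.5]
```

move_arm:
  plan:
    - {"dx":5,"dy":9,"dz":15,"roll":0,"grip":38}
    - {"dx":15,"dy":6,"dz":9,"roll":0,"grip":38}
    - {"dx":20,"dy":2,"dz":3,"roll":0,"grip":38}
    - {"dx":15,"dy":0,"dz":0,"roll":0,"grip":38}
    - {"dx":7,"dy":0,"dz":0,"roll":0,"grip":38}
    - {"dx":0,"dy":0,"dz":0,"roll":0,"grip":38}

```text
clock: 27.9
position: [478.0, 349.5, 74.4]
tcp_rot: [-0.457, 0.562, -0.449, -0.523]
wrist_force: [-0.1, 0.3, -0.7]
width: 45.1
```

```bash
python3 go.py 472.6 352.8 43.5
```

```text
t 27.9 pos [478.  349.5  74.4] w 45.1 F [-0.1  0.3 -0.7] q [ 0.66  0.49  1.84 -0.07  0.79 -1.04]
R cols x [ 0.05  -0.027 -0.998] y [-0.983 -0.18  -0.044] z [-0.179  0.983 -0.035] jaw yaw deg 100.32
tool delta dx,dy,dz [30.5  6.1  5.3]
```

move_arm:
  plan:
    - {"dx":10,"dy":5,"dz":4,"roll":0,"grip":38}
    - {"dx":10,"dy":1,"dz":0,"roll":0,"grip":38}
    - {"dx":5,"dy":0,"dz":0,"roll":0,"grip":38}
    - {"dx":2,"dy":0,"dz":0,"roll":0,"grip":38}
    - {"dx":0,"dy":0,"dz":0,"roll":0,"grip":38}

```text
clock: 28.4
position: [473.7, 351.5, 46.0]
tcp_rot: [-0.458, 0.562, -0.448, -0.523]
wrist_force: [-0.7, 0.3, -0.1]
width: 44.7
```

```bash
python3 go.py 472.6 352.8 43.5
```

```text
t 28.4 pos [473.7 351.5  46. ] w 44.7 F [-0.7  0.3 -0.1] q [ 0.67  0.53  1.86 -0.08  0.73 -1.03]
R cols x [ 0.051 -0.026 -0.998] y [-0.983 -0.179 -0.046] z [-0.178  0.983 -0.034] jaw yaw deg 100.25
tool delta dx,dy,dz [2.4 1.  1.6]
```

move_arm:
  plan:
    - {"dx":1.8,"dy":0.5,"dz":1,"roll":0,"grip":38}
    - {"dx":0.5,"dy":0,"dz":0,"roll":0,"grip":38}
    - {"dx":0,"dy":0,"dz":0,"roll":0,"grip":62}
    - {"dx":0,"dy":0,"dz":0,"roll":0,"grip":62}
    - {"dx":0,"dy":0,"dz":0,"roll":0,"grip":62}

```text
clock: 28.9
position: [473.8, 353.0, 44.5]
tcp_rot: [-0.458, 0.562, -0.448, -0.523]
wrist_force: [0.6, 0.3, -0.9]
width: 62.0
```

move_arm:
  plan:
    - {"dx":-10,"dy":0,"dz":0,"roll":0,"grip":62}
    - {"dx":-25,"dy":0,"dz":0,"roll":0,"grip":62}
    - {"dx":-35,"dy":0,"dz":0,"roll":0,"grip":62}
    - {"dx":-40,"dy":0,"dz":0,"roll":0,"grip":62}
    - {"dx":-10,"dy":30,"dz":0,"roll":0,"grip":62}
    - {"dx":0,"dy":40,"dz":20,"roll":0,"grip":62}
    - {"dx":0,"dy":30,"dz":40,"roll":0,"grip":62}
    - {"dx":0,"dy":0,"dz":40,"roll":0,"grip":62}

```text
clock: 29.7
position: [350.1, 435.1, 167.5]
tcp_rot: [-0.461, 0.561, -0.448, -0.521]
wrist_force: [0.1, 0.2, 0.2]
width: 61.9
```

move_arm:
  plan:
    - {"dx":0,"dy":0,"dz":45,"roll":0,"grip":62}
    - {"dx":0,"dy":0,"dz":45,"roll":0,"grip":62}
    - {"dx":0,"dy":0,"dz":40,"roll":0,"grip":62}
    - {"dx":0,"dy":0,"dz":20,"roll":0,"grip":62}
    - {"dx":0,"dy":0,"dz":0,"roll":0,"grip":62}

```text
clock: 30.2
position: [319.8, 593.4, 168.4]
tcp_rot: [-0.463, 0.561, -0.444, -0.523]
wrist_force: [0.3, -0.3, 0.0]
width: 61.8
```

```bash
python3 go.py; python3 - <<'E'
from plant import *
import cv2,pickle
for n in("top","scene"):
    p,d=capture(n);cv2.imwrite(f"pics/{n}9.png",p[:,:,::-1]);pickle.dump((p,d,calibration(n)),open(f"{n}9.pkl","wb"))
    if n=="top":
        p=p[:,:,::-1]
        cv2.imwrite("pics/f.png",cv2.hconcat([cv2.resize(q,(390,468),interpolation=cv2.INTER_CUBIC) for q in (p[180:348,70:210],p[180:348,415:555])]))
E
```

```text
t 30.2 pos [319.8 593.4 168.4] w 61.8 F [ 0.3 -0.3  0. ] q [ 1.1   0.48  1.59 -0.07  1.06 -0.61]
R cols x [ 0.059 -0.015 -0.998] y [-0.983 -0.176 -0.055] z [-0.175  0.984 -0.025] jaw yaw deg 100.1
```

View pics/f.png

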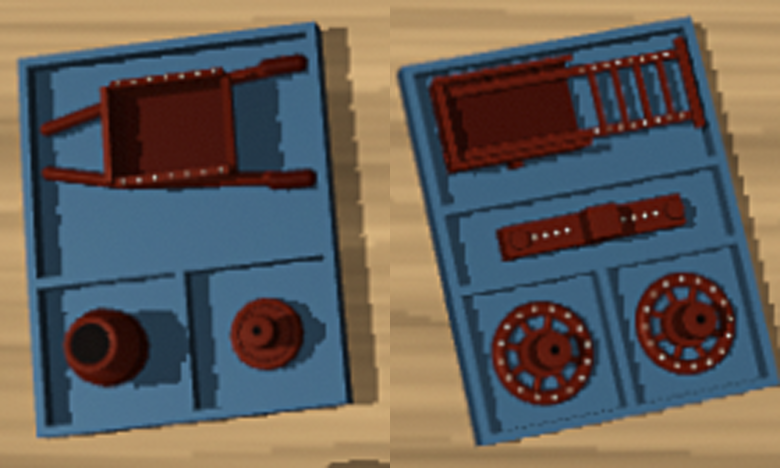

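View pics/scene9.png

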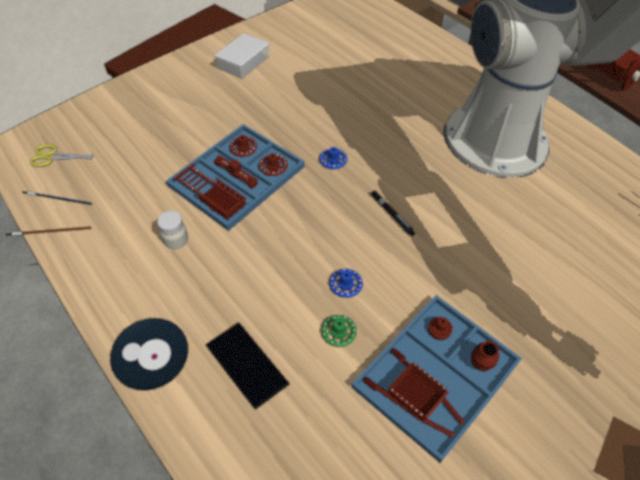

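```bash
python3 - <<'E'
from h import *
p,d,c=load("top9")
C=(549.5,-284.5,.183);B=(547.6,315.6,.1217)
for nm,u,v,z,t in (("wL hub",473.1,305.6,38,C),("wL rim",469.9,306.3,14,C),("wR hub",526.3,294.9,38,C),("wR rim",521.2,295.9,14,C),("yoke",491.5,259.7,42,C),("small",162.2,298.5,38,B),("pot",101.9,302.8,60,B)):
    P=atz(c,u,v,z); a=P[:2]-t[:2]; cs,sn=np.cos(t[2]),np.sin(t[2])
    print(nm,P.round(1),"tray",round(a[0]*cs+a[1]*sn,1),round(-a[0]*sn+a[1]*cs,1))
E
```

```text
wL hub [ 472.8 -251.4   38. ] tray -69.4 46.5
wL rim [ 473.3 -252.6   14. ] tray -69.1 45.3
wR hub [ 489.6 -343.6   38. ] tray -69.6 -47.2
wR rim [ 490.1 -343.4   14. ] tray -69.1 -47.1
yoke [ 548.6 -285.2   42. ] tray -1.0 -0.5
small [484.3 259.2  38. ] tray -69.7 -48.3
pot [474.6 352.5  60. ] tray -68.0 45.5
```

All well inside tolerance and flat (hub and rim centres agree); jar and phone pixels unchanged. Handing in.

```bash
python3 -c "
from plant import *
print(job_done())"
```

```text
the job is handed in; nothing more can be done
None
```

All five parts are in their trays, and I handed the job in after about 30 s of the 128 s allowed. No verdict was reported.

**Cart tray:** the two red-brown spoked wheels lie in the square bays, and the yoke stands in the long bay.

**Barrow tray:** the small wheel and the pot are in separate square bays. I left the blue and green wheels alone.

**Last check:** positions from the final top picture, in each tray's own frame:

| Part | x (mm) | y (mm) | Bay centre (mm) |
|---|---|---|---|
| Large wheel | −69 | +46 | −70, +46 |
| Large wheel | −69 | −47 | −70, −46 |
| Yoke | −1 | −0.5 | 0, 0 |
| Small wheel | −70 | −48 | −70, −46 |
| Pot | −68 | +45.5 | −70, +46 |

- **Flatness:** the large wheels' hub and rim centres agree to about 1 mm, so they lie flat. The yoke, small wheel and pot look upright in both pictures, but I did not measure their tilt.
- **Jar and phone:** they look unmoved in both cameras. I did not measure this.
- **Gripper:** it is open, clear of everything, and reads no contact force.
- **What drifted:** the tool tilted slowly, up to about 0.07 rad, because the moves follow the measured pose and give no way to correct tilt. It did not affect the grasps or placings.

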